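Close the breakfast keeper around the small tub

TASK

Stand the short steel tub upright in the middle of the keeper base that is screwed to the counter and let go of it, keeping it upright all the way. Then put the white cover over it, lugs down through the gaps in the collar until it is fully down, and twist it clockwise (seen from above) to the stop, so that its handle lines up with the two screw ears, and let go. Leave the tall tub and the mug where they are.

Things in the scene. Friction and masses are not known exactly. Their poses are not given: they have to be found in the camera images.
- keeper_base: Round base, 140 mm across, fixed; black collar, bare metal floor. Origin: centre of its underside, on the counter; z up. Two screw ears (8 mm high, reaching 97 mm out) at its +x and -x. Floor at z = 8 mm; edge collar, inside diameter 110, top at z = 21 mm, with two gaps for the cover's lugs, at +48 and +228 degrees (anticlockwise from x, seen from above). Same after half a turn.
- seat (a point): Centre of the base's floor, 8 mm above the base's origin, where the tub stands: inside a low round rim of 76 mm inside diameter, 4 mm high and 4 mm thick.
- gap (a point): Middle of one of the collar's two open gaps, at the height of the collar's top, 60 mm from the base's axis (the other gap lies opposite). Each is 36 degrees wide and reaches from 55 to 65 mm radius, down to the floor. From each gap a roofed channel runs on clockwise (seen from above); anticlockwise it is blocked.
- lock (a point): End of the channel that starts at point gap, 48 degrees clockwise from it, on the base's x axis, at the roof's underside (z = 17 mm; roof 4 mm thick), 60 mm from the axis. A lug turned under the roof meets a solid stop within about 1 degree past here: cover locked, handle along the base's x axis.
- cover: White round cover with black handle and lugs, hollow, open underneath, 0.2 to 0.45 kg, standing mouth down. Outside diameter 104, wall 4, shell 100 mm high (94 inside). Origin: centre of its mouth, in the rim plane; z up. Same after half a turn. Home on the base's floor its origin is 8 mm above the base's origin; 21 mm if the lugs sit on the collar.
- cover_handle (a point): Middle of the cover's black arched handle, 131 mm above the cover's origin: a level bar along the cover's x axis, 78 mm long, 14 mm wide (y) and 14 mm thick, on two posts centred 33 mm either side (12 mm thick). Below the bar 24 mm are free above the shell, so fingers can straddle it from above.
- cover_lug (a point): Outer end of one of the cover's two lugs, on its +x side (the other at -x): they stand out from the rim to 62 mm from the axis, 16 mm wide, from the rim plane to 6 mm above it, in line with the handle.
- tub: The short round steel tub with fixed lid, 68 mm across (69 at the lid), 50 mm high, with an upright black cylindrical knob 20 mm in diameter and 30 mm tall on top (total 80 mm); about 0.1 to 0.2 kg. Origin: centre of its underside; z up. Standing in the base its origin is 8 mm above the base's origin.
- tall_tub: A taller tub of the same make, to be left alone: 68 mm across, 95 mm high plus the 30 mm knob (125 mm in all; too tall for the cover). Origin: centre of its underside.
- mug: White mug, 80 mm across, 90 mm high, handle at its +y, to be left alone. Origin: centre of its underside.
Things that resemble listed ones, but are neither listed nor needed, are in the scene too. Leave any yellow look-alike of the tub alone. What is shaped like the cover but pink is not meant.

How it is judged:
On the way, in this order (a step that is already met when the one before it is completed fails the run):
1. the short tub stands upright and released in the middle of the base (horizontal distance between tub and keeper_base below 0.007 m and z of tub in the frame of keeper_base below 0.0105 m and angle between tub's own z axis and vertical below 0.06 rad and contact force between the fingers and tub below 0.1 N and linear speed of tub below 0.02 m/s), for 0.2 s.
2. the cover is down over the tub, on the floor of the base, lugs in the gaps (horizontal distance between tub and keeper_base below 0.007 m and z of tub in the frame of keeper_base below 0.0105 m and angle between tub's own z axis and vertical below 0.06 rad and horizontal distance between cover and keeper_base below 0.006 m and z of cover in the frame of keeper_base below 0.0115 m and angle between cover's own z axis and vertical below 0.05 rad), for 0.1 s.
At the end, for the whole second after the job is handed in: Short tub upright on the base floor, within 7 mm of centre; cover over it, upright, within 6 mm of centre, origin at most 11.5 mm above the base's origin, handle within 0.17 rad of the line of the screw ears, at rest (all of step 2 and angle between the x axis of cover and the x axis of keeper_base, either way round below 0.17 rad and linear speed of cover below 0.02 m/s); the robot touches nothing.
It fails at once if the tall tub is moved by more than 30 mm (distance of tall_tub from where it was at the start of the episode above 0.03 m).
It fails at once if the mug is moved by more than 30 mm (distance of mug from where it was at the start of the episode above 0.03 m).
It fails at once if the short tub is tipped by more than 40 degrees (angle between tub's own z axis and vertical above 0.7 rad).
It also fails if it takes over 64 s, if anything falls off the work surface, if the arm or the gripper's body presses on something with over 40 N, if the wrist force passes 120 N, or if a joint passes its speed limit or range.

ROBOT

A 6-joint arm with a two-finger parallel gripper is mounted at the origin on the work surface. World frame = base frame: x ahead of the robot, y to its left, z up, the work surface at z = 0. Lengths are in m, angles in rad, forces in N, time in s.
With the tool pointing down it reaches from about 0.225 to 0.875 m from the base axis. Payload 3.4 kg.
Tool frame: the origin (TCP) lies at the very end of the fingers, on their centre line; the grasp point (between the pads) lies 19 mm behind it; z points along the fingers, y is the direction in which the jaws open and shut (so a half turn about z gives the same grasp; the last joint's range is limited). The gripper opens to 85 mm and grips with 20 to 120 N. Pads are 22 mm wide; open, the fingers measure 114 mm over their backs; the gripper's body (76 mm by 85 mm) begins 54 mm behind the grasp point. The pads swing forward as they close: fully open they stand 13 mm farther back than shut.
Start: joints at [1.17, 0.276, 1.505, -0, 1.361, -0.121], TCP at [0.159, 0.553, 0.231] pointing down, gripper open.
Joint ranges: [-2.89, 2.89], [-0.75, 2.08], [0.22, 2.7], [-1.18, 4.32], [0.11, 2.71], [-2.7, 2.7]. Speed limits (rad/s): [2.57, 2.57, 3.14, 3.14, 3.14, 3.14].

INTERFACE

Orientations are given as a unit quaternion [w, x, y, z].
In Python, from rig import telemetry, optics, order gives the robot as it stands.
- The arm moves only by the shell command python3 -m creep 'ROWS' [FORCE]. ROWS is a JSON object of lists of equal length, an entry for each row: "slide": the shift along the world's x, y, z normalised to -1 to 1, where 1 is 0.15 m, a list of three; "twist": the turn, a rotation vector about the world's x, y, z normalised to -1 to 1, where 1 is 360 degrees, a list of three; "fingers": the gripper's target within -1 to 1 (fully open at 1, half-way at 0, shut at -1). A call has 1 to 20 rows; each row is the pose to reach, as a shift and turn from the pose commanded when the call began, turning the shorter way round; what a row does not reach only later rows make up. A row lasts 1/10 s, in which the tool goes at most 50 mm and 8.59 degrees, less where a joint would pass 70% of its speed; a pose out of reach is approached as far as the arm can. A call with a number of a shift or a turn outside -1 to 1 is refused whole. A call with a gripper value outside its range is refused whole. The fingers move at their own pace and stop on an object; FORCE is the grip in N (left out, the last holds). Time passes only in rows, so rows that repeat a pose let the fingers close. It gives the time, the measured TCP pose, the force and the opening at its end, in the units of the state.
- telemetry.get_state(): the state, without advancing time (a new reading comes with each control period).
- optics.get_image(name): name is "scene" or "top" or "wrist"; returns a dict with "img" (400x640x3 uint8, blue, green, red), "depth" (400x640 float32, m along the optical axis (not along the pixel's ray), 0 where there is no reading), "fovy" (degrees; the focal length in pixels is half the picture's height over the tangent of half this angle, whatever the lens; pixels are square), "cx", "cy" (the principal point, pixels), "dist" ([k1, k2, p1, p2, k3] as OpenCV has them; the pictures are not rectified), "world_from_camera" (4x4, takes a point from camera to world coordinates). Camera axes: x right, y down, z forward; pixel columns grow to the right and rows downward; lengths in m; the calibration is good to about 2 mm. A picture is of the moment at which its call begins.
- order.sign_off(): hands the job in, once; it reports no verdict.
The state is a dict: "clock": time; "qpos": joint angles; "qd": joint speeds; "effort": joint torques, N m; "position": TCP position; "ee_rot": TCP orientation; "contact_force": force on the tool from outside, world axes, zero at the start; "moment": the same for the moment, N m; "width": finger opening in m.
Only numpy, scipy, OpenCV 4.12 (cv2) and the standard library are available. Lean on these libraries where they do the work, as an engineer would, in place of code of your own. Each camera call takes 0.05 s, during which the arm holds its last target.

## Working session

There is one attempt and no reset: what is moved stays moved. The work goes in short steps, Python scripts to look and compute and a shell command to move; the robot and the scene stay as the last step left them, time stands still between calls to the robot, and variables do not carry over. Pictures are saved under pics/ and viewed, and the job is handed in when it is done.

```bash
ls; mkdir -p pics; cat > h.py <<'E'
import numpy as np, cv2
from rig import telemetry, optics, order
def grab(n,save=None):
    d=optics.get_image(n)
    np.savez('last_%s.npz'%n,**{k:np.array(v) for k,v in d.items()})
    if save: cv2.imwrite('pics/'+save,d['img'])
    return d
def load(n): return dict(np.load('last_%s.npz'%n))
def cloud(d):
    h,w=d['depth'].shape; f=h/2/np.tan(np.radians(float(d['fovy']))/2)
    K=np.array([[f,0,float(d['cx'])],[0,f,float(d['cy'])],[0,0,1]])
    u,v=np.meshgrid(np.arange(w),np.arange(h))
    p=cv2.undistortPoints(np.stack([u,v],-1).reshape(-1,1,2).astype(np.float64),K,np.array(d['dist'],float)).reshape(h,w,2)
    z=d['depth']; c=np.dstack([p*z[...,None],z,np.ones_like(z)])
    P=c@np.array(d['world_from_camera']).T
    P=P[...,:3]; P[z==0]=np.nan
    return P
E
python3 - <<'E'
from h import *
print(telemetry.get_state())
for n in('scene','top','wrist'):
    d=grab(n,n+'0.png'); print(n,d['fovy'],np.array(d['world_from_camera']).round(3).tolist())
E
```

```text
pics
{'clock': 0.0, 'qpos': array([ 1.17001450e+00,  2.76608890e-01,  1.50611684e+00,  5.38467705e-06,
        1.36069313e+00, -1.20971237e-01]), 'qd': array([-0.00053661, -0.00044521, -0.00082356, -0.00139031,  0.00013772,
       -0.00135021]), 'effort': array([ 2.38090269e-05, -4.16760743e+01, -2.45808828e+01,  1.02740984e-05,
        1.08817298e-02, -1.78116449e-05]), 'position': array([0.15858429, 0.55216158, 0.23043828]), 'ee_rot': array([-2.38056848e-04,  1.39449836e-01,  9.90228716e-01, -8.81524382e-04]), 'contact_force': array([ 0.25432366, -0.37837883,  0.7547007 ]), 'moment': array([-0.01612516, -0.00280223, -0.01210774]), 'width': 0.08501896232824134}
scene 51.89798356997986 [[-0.816, 0.451, -0.362, 0.943], [0.578, 0.64, -0.506, 0.608], [0.003, -0.622, -0.783, 0.965], [0.0, 0.0, 0.0, 1.0]]
top 48.54908361267324 [[-0.002, -0.974, 0.226, 0.29], [-1.0, 0.002, 0.0, 0.046], [-0.001, -0.226, -0.974, 1.249], [0.0, 0.0, 0.0, 1.0]]
wrist 67.94305883985004 [[0.276, 0.917, 0.289, 0.085], [0.961, -0.263, -0.085, 0.574], [-0.002, 0.302, -0.953, 0.373], [0.0, 0.0, 0.0, 1.0]]
```

View pics/top0.png

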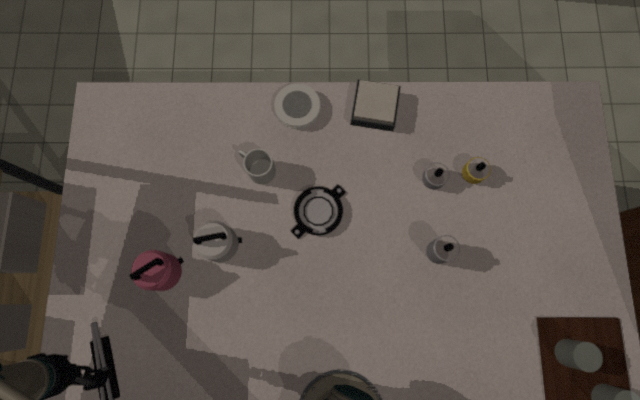

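View pics/scene0.png

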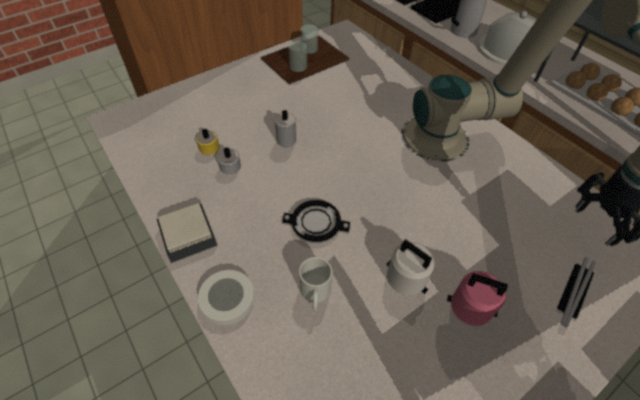

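View pics/wrist0.png

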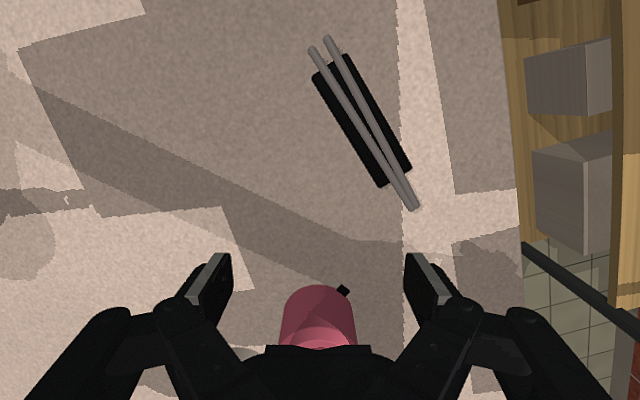

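The top view offers these candidates:
- **Tub:** short steel one at (434,178), yellow look-alike at (474,172), taller steel one at (440,248).
- **Cover:** white at (215,240), pink at (157,268).
- **White distractors:** mug at (258,164), bowl at (297,104).
- **Base:** black ring at (319,211).

I'm picking the steel tub at (434,178) and the white cover at (215,240). Next I'll check heights and take crops.

```bash
cat > m1.py <<'E'
from h import *
for n,rois in (('top',dict(tub=(415,155,453,200),yel=(458,150,495,195),tall=(415,225,465,270),cover=(190,215,250,270),mug=(235,140,275,185),base=(288,180,350,240))),
               ('scene',dict(tub=(212,140,245,178),tall=(270,105,300,150),cover=(385,235,440,300)))):
    d=load(n);P=cloud(d)
    for k,(a,b,c,e) in rois.items():
        p=P[b:e,a:c].reshape(-1,3);p=p[~np.isnan(p[:,0])]
        q=p[p[:,2]>.012]
        print(n,k,'zmax',np.percentile(p[:,2],99.8).round(4),len(q), 'top pts mean',q[q[:,2]>q[:,2].max()-.008].mean(0).round(4),'bbox',q.min(0).round(3),q.max(0).round(3),'floor',np.median(p[p[:,2]<.005][:,2]).round(4))
    if n=='top':
        im=d['img']; cv2.imwrite('pics/crop_tub.png',cv2.resize(im[130:280,400:510],None,fx=5,fy=5,interpolation=2)[:600])
        cv2.imwrite('pics/crop_base.png',cv2.resize(im[170:250,180:360],None,fx=4.4,fy=4.4,interpolation=2))
E
python3 m1.py
```

```text
top tub zmax 0.0828 240 top pts mean [ 0.6405 -0.2778  0.0802] bbox [ 0.606 -0.313  0.012] [ 0.675 -0.245  0.084] floor 0.0003
top yel zmax 0.0825 263 top pts mean [ 0.6572 -0.3946  0.0796] bbox [ 0.624 -0.428  0.012] [ 0.69  -0.36   0.084] floor 0.0004
top tall zmax 0.1278 352 top pts mean [ 0.428  -0.2782  0.1251] bbox [ 0.395 -0.311  0.013] [ 0.461 -0.244  0.13 ] floor -0.0001
top cover zmax 0.1413 1426 top pts mean [0.4512 0.3339 0.1381] bbox [0.4   0.283 0.013] [0.503 0.385 0.143] floor -0.0001
top mug zmax 0.0945 637 top pts mean [0.6645 0.2238 0.0903] bbox [0.623 0.183 0.012] [0.708 0.282 0.095] floor 0.0004
top base zmax 0.0261 834 top pts mean [0.5459 0.0613 0.0225] bbox [ 0.474 -0.011  0.012] [0.614 0.128 0.028] floor 0.0002
scene tub zmax 0.0829 353 top pts mean [ 0.6387 -0.2711  0.0802] bbox [ 0.605 -0.378  0.012] [ 0.672 -0.236  0.084] floor 0.0003
scene tall zmax 0.1274 483 top pts mean [ 0.426  -0.2711  0.1253] bbox [ 0.393 -0.309  0.012] [ 0.46  -0.236  0.129] floor 0.0002
scene cover zmax 0.1417 1874 top pts mean [0.45   0.339  0.1386] bbox [0.399 0.286 0.012] [0.502 0.392 0.143] floor 0.0009
```

View pics/crop_tub.png

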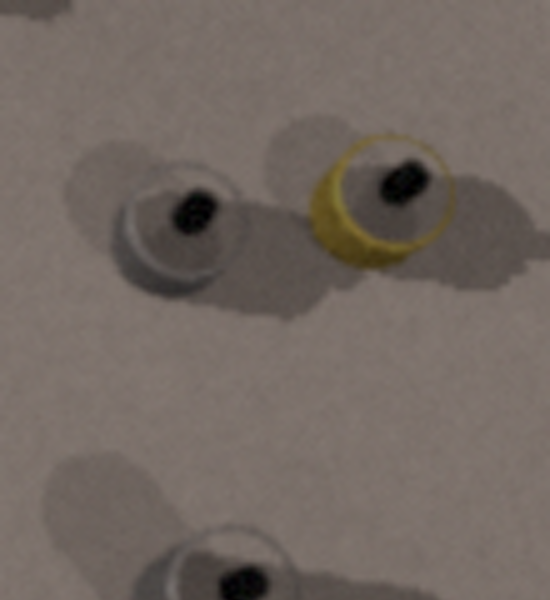

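View pics/crop_base.png

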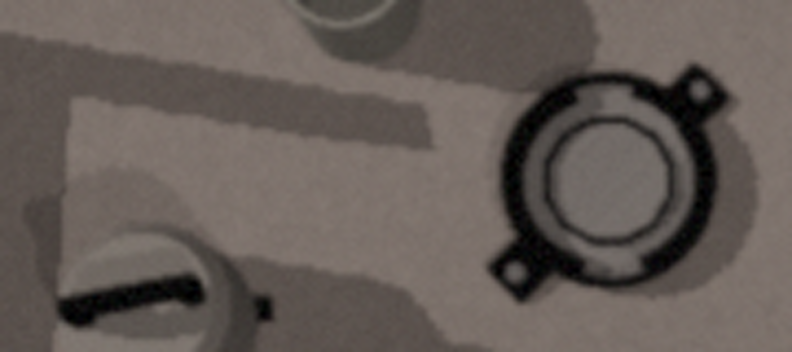

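```bash
cat > m2.py <<'E'
from h import *
for n,(a,b,c,e),cv in (('top',(285,175,355,245),(190,215,250,270)),('scene',(275,192,355,250),(375,230,445,310))):
    d=load(n);P=cloud(d)
    # base: pixels dark in ROI, z>0.005
    p=P[b:e,a:c]; g=d['img'][b:e,a:c].max(-1); m=(g<55)&(p[...,2]<.035)&(p[...,2]>.002)
    q=p[m]; 
    # ring center: points z > .015
    ring=q[q[:,2]>.016]; r=ring[:,:2]
    def fit(r):
        A=np.c_[2*r,np.ones(len(r))]; s=np.linalg.lstsq(A,(r**2).sum(1),rcond=None)[0]; return s[:2],np.sqrt(s[2]+s[:2]@s[:2])
    (cx,cy),R=cv2.minEnclosingCircle(r.astype(np.float32))
    c1,R1=fit(r); print(n,'enclose',cx,cy,R,'fit',c1,R1,len(r))
    far=q[np.hypot(q[:,0]-c1[0],q[:,1]-c1[1])>.074][:,:2]-c1
    th=np.arctan2(far[:,1],far[:,0]); print('ears deg',np.degrees(np.angle(np.exp(2j*th).mean())/2),len(far), 'midear',[ (far[s].mean(0)+c1).round(4) for s in (far[:,0]+far[:,1]>0,far[:,0]+far[:,1]<0)])
    # collar gaps by angle
    pp=p.reshape(-1,3); rel=pp[:,:2]-c1; rr=np.hypot(*rel.T); k=(rr>.057)&(rr<.063); an=np.degrees(np.arctan2(rel[k,1],rel[k,0]))
    for t in range(-180,180,10):
        s=(an>=t)&(an<t+10); print(t, np.median(pp[k][s,2]).round(3) if s.any() else None,end='; ')
    print()
    a,b,c,e=cv; p=P[b:e,a:c]; g=d['img'][b:e,a:c].max(-1)
    h=p[(p[...,2]>.131)]; mu=(h[:,:2].min(0)+h[:,:2].max(0))/2
    w,v=np.linalg.eigh(np.cov(h[:,:2].T)); dr=v[:,1]; t=(h[:,:2]-h[:,:2].mean(0))@dr
    mc=h[:,:2].mean(0)+dr*(t.max()+t.min())/2
    print('handle',mc,h[:,2].mean(),'deg',np.degrees(np.arctan2(dr[1],dr[0])),'len',np.ptp(t),len(h))
    sh=p[(p[...,2]>.094)&(p[...,2]<.112)][:,:2]; print('shell enclose',cv2.minEnclosingCircle(sh.astype(np.float32)),len(sh))
E
python3 m2.py
python3 - <<'E'
import cv2;from h import *
s=load('scene')['img']; cv2.imwrite('pics/crop_scene.png',cv2.resize(s[190:310,270:450],None,fx=4.4,fy=4.4,interpolation=2))
E
```

```text
top enclose 0.5441727042198181 0.05865398049354553 0.07045102119445801 fit [0.54348185 0.05777301] 0.06304859377833531 568
ears deg -44.93884441156676 135 midear [array([0.5463, 0.0678]), array([0.5321, 0.0557])]
-180 0.008; -170 0.007; -160 0.019; -150 0.021; -140 0.02; -130 0.022; -120 0.021; -110 0.022; -100 0.021; -90 0.019; -80 0.022; -70 0.021; -60 0.021; -50 0.02; -40 0.021; -30 0.022; -20 0.021; -10 0.009; 0 0.008; 10 0.008; 20 0.02; 30 0.022; 40 0.021; 50 0.02; 60 0.02; 70 0.022; 80 0.02; 90 0.022; 100 0.022; 110 0.021; 120 0.022; 130 0.021; 140 0.021; 150 0.021; 160 0.012; 170 0.009; 
handle [0.4508212  0.33338199] 0.13739079939696394 deg 100.66267831685465 len 0.07603405414715644 179
shell enclose ((0.4514840543270111, 0.33372771739959717), 0.048545196652412415) 806
scene enclose 0.5430487990379333 0.0610647015273571 0.0718914046883583 fit [0.5438966  0.06218392] 0.06352044262246116 579
ears deg -45.07899103242688 100 midear [array([0.5441, 0.0738]), array([0.5286, 0.0616])]
-180 0.008; -170 0.008; -160 0.02; -150 0.02; -140 0.019; -130 0.019; -120 0.018; -110 0.017; -100 0.021; -90 0.021; -80 0.019; -70 0.021; -60 0.022; -50 0.02; -40 0.021; -30 0.02; -20 0.012; -10 0.007; 0 0.01; 10 0.019; 20 0.021; 30 0.021; 40 0.022; 50 0.021; 60 0.022; 70 0.021; 80 0.021; 90 0.021; 100 0.021; 110 0.022; 120 0.022; 130 0.02; 140 0.02; 150 0.021; 160 0.02; 170 0.01; 
handle [0.45068308 0.3383091 ] 0.13792684260799173 deg 101.51862581070664 len 0.07560628267651162 203
shell enclose ((0.4497893452644348, 0.3382573425769806), 0.05089864507317543) 805
```

View pics/crop_scene.png

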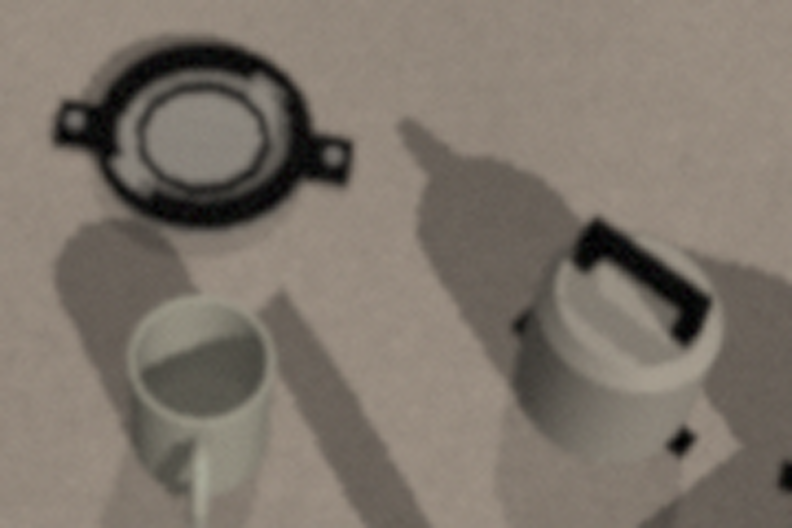

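The tub candidates are confirmed: (434,178) is the short steel one, with its top at 80 mm. (440,248) is the tall one at 125 mm, and the yellow one sits at (474,172). The base ears lie along -45°/135°, so the gaps are at about 3° and 183°. The cover handle points at about 101°. The two fixed cameras disagree by about 4 mm in y, so I'll refine with the wrist camera, starting over the white cover.

```bash
python3 -m creep '{"slide":[[0.97,-0.72,0],[0.97,-0.72,0],[0.97,-0.72,0],[0.97,-0.72,0],[0.97,-0.72,0]],"twist":[[0,0,-0.024],[0,0,-0.048],[0,0,-0.07],[0,0,-0.094],[0,0,-0.115]],"fingers":[1,1,1,1,1]}' 30
python3 -m creep '{"slide":[[0.32,-0.24,0],[0.65,-0.48,0],[0.97,-0.72,0.05],[0.97,-0.72,0.05],[0.97,-0.72,0.05],[0.97,-0.72,0.05]],"twist":[[0,0,-0.024],[0,0,-0.048],[0,0,-0.06],[0,0,-0.06],[0,0,-0.06],[0,0,-0.06]],"fingers":[1,1,1,1,1,1]}'
python3 - <<'E'
from h import *
s=telemetry.get_state(); print(s['clock'],s['position'],s['ee_rot'])
grab('wrist','w_cover.png'); np.save('st_cover.npy',np.r_[s['position'],s['ee_rot']])
import shutil; shutil.copy('last_wrist.npz','w_cover.npz')
E
```

```text
clock: 0.65
position: [0.3075, 0.4421, 0.231]
ee_rot: [0.001, 0.485, 0.874, -0.0]
contact_force: [-0.4, 0.1, 0.2]
width: 0.0853
clock: 1.25
position: [0.4499, 0.3362, 0.2384]
ee_rot: [-0.001, 0.637, 0.771, -0.0]
contact_force: [-0.4, -0.4, 0.0]
width: 0.0851
1.25 [0.44989737 0.33620767 0.23835977] [-5.23474112e-04  6.36970488e-01  7.70887897e-01 -4.16611388e-04]
```

View pics/w_cover.png

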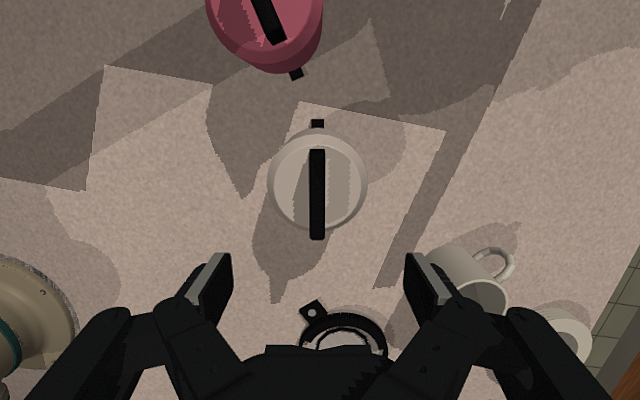

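The white cover sits centred between the fingers, with its handle at (317,195) running straight along the tool. Next is a look at the base.

```bash
python3 -m creep '{"slide":[[0.1,-0.3,0],[0.2,-0.6,0],[0.31,-0.92,0]],"twist":[[0,0,0],[0,0,0],[0,0,0]],"fingers":[1,1,1]}'
python3 -m creep '{"slide":[[0.1,-0.3,0],[0.2,-0.6,0],[0.31,-0.92,0],[0.31,-0.92,0],[0.31,-0.92,0]],"twist":[[0,0,0],[0,0,0],[0,0,0],[0,0,0],[0,0,0]],"fingers":[1,1,1,1,1]}'
cat > wm.py <<'E'
from h import *
import sys
from scipy.optimize import least_squares
def circ(r,R=None):
    c=r.mean(0)
    f=(lambda p:np.hypot(*(r-p[:2]).T)-p[2]) if R is None else (lambda p:np.hypot(*(r-p[:2]).T)-R)
    return least_squares(f,list(c)+([.05] if R is None else []),loss='soft_l1',f_scale=.001).x
E
python3 - <<'E'
from wm import *
s=telemetry.get_state(); print(s['clock'],s['position'],s['ee_rot'])
grab('wrist','w_base.png')
import shutil; shutil.copy('last_wrist.npz','w_base.npz'); np.save('st_base.npy',np.r_[s['position'],s['ee_rot']])
d=dict(np.load('w_cover.npz'));P=cloud(d)[100:250,255:380]; tcp=np.load('st_cover.npy')[:3]
print('cover floor',np.nanmedian(P[P[...,2]<.02][:,2]))
h=P[P[...,2]>.131][:,:2]
rect=cv2.minAreaRect((h*1000).astype(np.float32)); print('handle',np.array(rect[0])/1000,rect[1:],'z',np.median(P[P[...,2]>.131][:,2]),'tcp',tcp[:2])
t=P[(P[...,2]>.094)&(P[...,2]<.108)][:,:2]; print('shell',cv2.minEnclosingCircle((t*1000).astype(np.float32)))
E
```

```text
clock: 1.6
position: [0.4949, 0.1998, 0.2387]
ee_rot: [-0.0, 0.635, 0.773, 0.0]
contact_force: [0.7, -0.0, -0.0]
width: 0.0853
clock: 2.1
position: [0.5421, 0.0617, 0.2385]
ee_rot: [-0.001, 0.637, 0.771, 0.0]
contact_force: [-0.4, 1.0, 0.4]
width: 0.0856
2.1 [0.5420538 0.0617141 0.2385198] [-7.11083734e-04  6.36663927e-01  7.71141061e-01  5.30825689e-05]
cover floor 0.00025152522263260924
handle [0.44869141 0.33563812] ((13.592695236206055, 77.20189666748047), 11.169394493103027) z 0.13795751073785145 tcp [0.44989737 0.33620767]
shell ((449.2011413574219, 335.7920837402344), 48.37446975708008)
```

View pics/w_base.png

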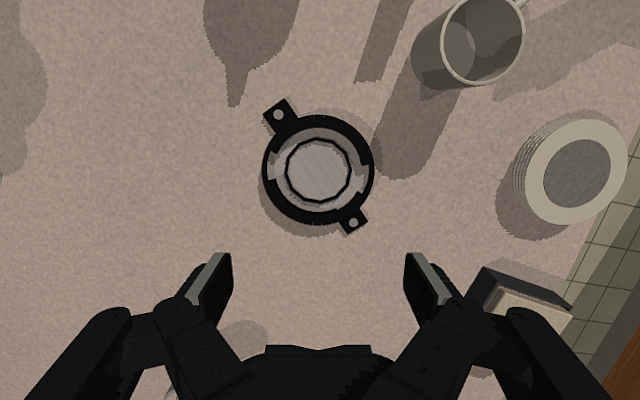

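The base is seen whole at (317,170), with ears at (278,114) and (353,222) and gaps to left and right. Measuring it now.

```bash
cat > mb.py <<'E'
from wm import *
def base(d,roi=(245,85,390,245)):
    P=cloud(d);a,b,c,e=roi
    p=P[b:e,a:c]; g=d['img'][b:e,a:c].max(-1); dark=(g<50)
    q=p[dark&(p[...,2]>.0165)&(p[...,2]<.03)][:,:2]
    c0,R=cv2.minEnclosingCircle((q*1000).astype(np.float32)); c0=np.array(c0)/1000
    # outer-edge fit by angular bins
    for _ in range(3):
        rel=q-c0; r=np.hypot(*rel.T); th=np.degrees(np.arctan2(rel[:,1],rel[:,0]))
        out=[];inn=[]
        for t in range(-180,180,6):
            s=(th>=t)&(th<t+6)
            if s.sum()>3:
                out.append(q[s][np.argmax(r[s])])
        out=np.array(out); x=circ(out); c0=x[:2]
    print('outer fit',x*1000,'enclose R',R,len(out))
    pp=p[dark&(p[...,2]>.003)][:,:2]; rel=pp-c0; r=np.hypot(*rel.T); far=rel[(r>.075)&(r<.1)]
    s=(far@[1,-1])>0
    m1,m2=far[s].mean(0),far[~s].mean(0)
    box=cv2.minAreaRect((np.r_[far]*1000).astype(np.float32))
    print('ears deg',np.degrees(np.arctan2(*(m1-m2)[::-1])),'ear mid',((box[0]/np.array(1000.))+c0)*1000,'box',box)
    # gap edges
    pz=p.reshape(-1,3); rel=pz[:,:2]-c0; r=np.hypot(*rel.T); k=(r>.057)&(r<.0635)
    th=np.degrees(np.arctan2(rel[k,1],rel[k,0])); z=pz[k,2]
    for cen in (3,183):
        dd=(th-cen+180)%360-180; s=(z<.014)&(abs(dd)<40); print('gap',cen,np.percentile(dd[s],[2,98]).round(1)+cen, 'mid', np.percentile(dd[s],[2,98]).mean()+cen)
    # seat rim fit: dark, z 0.009-.015, r 36..44
    pd=p[dark][:,:2]; rel=pd-c0; r=np.hypot(*rel.T); rr=pd[(r>.033)&(r<.047)]
    print('rim', circ(rr)*1000,len(rr))
    return c0
if __name__=='__main__':
    base(dict(np.load('w_base.npz')))
    base(load('top'),(285,175,355,245))
E
python3 mb.py
```

```text
outer fit [542.32918842  59.25682115  69.4931134 ] enclose R 70.19932556152344 60
ears deg -44.7878235163046 ear mid [542.41705997  59.29395341] box ((0.08787155151367188, 0.03713226318359375), (32.87884521484375, 192.5323486328125), 45.30220413208008)
gap 3 [-31.1  16.6] mid -7.25626576079536
gap 183 [169.6 201.3] mid 185.42788861182586
rim [542.17819973  59.44224448  40.31926978] 599
outer fit [543.50173332  57.61142394  68.54593397] enclose R 70.1514892578125 54
ears deg -44.83566845851125 ear mid [543.12920143  57.29905364] box ((-0.3725318908691406, -0.31237030029296875), (30.960186004638672, 189.9932098388672), 45.10138702392578)
gap 3 [-26.9  31.3] mid 2.221894031593921
gap 183 [165.2 199.4] mid 182.27075831802821
rim [543.51340597  57.54293916  40.59509824] 68
```

```bash
python3 -m creep '{"slide":[[0.09,-0.31,0],[0.17,-0.62,0],[0.26,-0.93,0]],"twist":[[0,0,0],[0,0,0],[0,0,0]],"fingers":[1,1,1]}'
python3 -m creep '{"slide":[[0.09,-0.31,0],[0.17,-0.62,0],[0.26,-0.93,0]],"twist":[[0,0,0],[0,0,0],[0,0,0]],"fingers":[1,1,1]}'
python3 -m creep '{"slide":[[0.07,-0.19,0],[0.13,-0.38,0],[0.13,-0.38,0],[0.13,-0.38,0]],"twist":[[0,0,0],[0,0,0],[0,0,0],[0,0,0]],"fingers":[0.6,0.4,0.4,0.4]}'
cat > mt.py <<'E'
from wm import *
s=telemetry.get_state(); print(s['clock'],s['position'],s['ee_rot'])
import sys
grab('wrist','w_tub.png')
d=load('wrist');P=cloud(d); tcp=s['position']
m=(np.hypot(P[...,0]-.640,P[...,1]+.275)<.06)
def rng(a,b): return P[m&(P[...,2]>a)&(P[...,2]<b)]
k=rng(.074,.086); print('knob',cv2.minEnclosingCircle((k[:,:2]*1000).astype(np.float32)),len(k),np.median(k[:,2]))
l=rng(.045,.056); print('lid',cv2.minEnclosingCircle((l[:,:2]*1000).astype(np.float32)),len(l))
E
python3 mt.py
```

```text
clock: 2.45
position: [0.5815, -0.0762, 0.2391]
ee_rot: [-0.0, 0.634, 0.773, 0.0]
contact_force: [-0.1, 0.1, -0.3]
width: 0.0857
clock: 2.75
position: [0.6212, -0.2161, 0.239]
ee_rot: [-0.0, 0.635, 0.773, 0.0]
contact_force: [0.9, 0.4, 0.5]
width: 0.0857
clock: 3.15
position: [0.6405, -0.2723, 0.2382]
ee_rot: [-0.001, 0.636, 0.772, 0.0]
contact_force: [0.9, 0.5, -0.1]
width: 0.06
3.15 [ 0.64049436 -0.27229977  0.23822993] [-9.55291318e-04  6.35511541e-01  7.72090671e-01  4.04292875e-04]
knob ((639.6718139648438, -276.51580810546875), 9.963896751403809) 278 0.08007709281680936
lid ((639.422607421875, -276.6898193359375), 34.473384857177734) 517
```

View pics/w_tub.png

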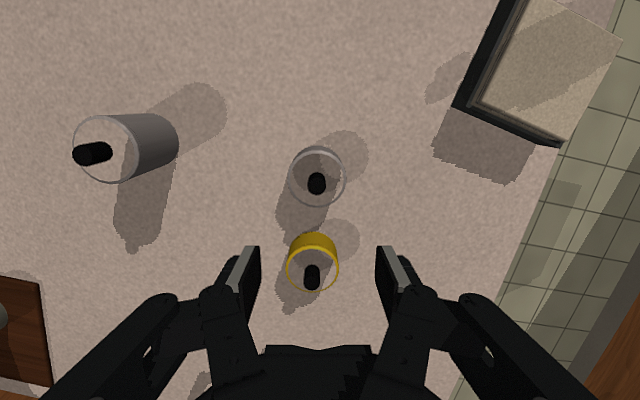

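The steel tub is centred at (317,180). The yellow one is at (312,262) and the tall one at (95,152). Now descending on the knob.

```bash
python3 -m creep '{"slide":[[-0.006,-0.028,-0.15],[-0.006,-0.028,-0.4],[-0.006,-0.028,-0.65],[-0.006,-0.028,-0.85],[-0.006,-0.028,-0.93],[-0.006,-0.028,-0.93]],"twist":[[0,0,0],[0,0,0],[0,0,0],[0,0,0],[0,0,0],[0,0,0]],"fingers":[0.2,0,0,0,0,0]}' 30
python3 -m creep '{"slide":[[0,0,-0.08],[0,0,-0.18],[0,0,-0.25],[0,0,-0.28],[0,0,-0.28],[0,0,-0.28]],"twist":[[0,0,0],[0,0,0],[0,0,0],[0,0,0],[0,0,0],[0,0,0]],"fingers":[0,0,0,0,0,0]}'
python3 - <<'E'
from h import *
grab('wrist','w_tub2.png')
E
```

```text
clock: 3.8
position: [0.6383, -0.2764, 0.0979]
ee_rot: [-0.002, 0.636, 0.772, -0.0]
contact_force: [-0.9, 0.0, -0.6]
width: 0.0427
clock: 4.4
position: [0.6394, -0.2791, 0.0575]
ee_rot: [0.0, 0.636, 0.771, 0.0]
contact_force: [-0.2, 0.1, 0.4]
width: 0.0425
```

View pics/w_tub2.png

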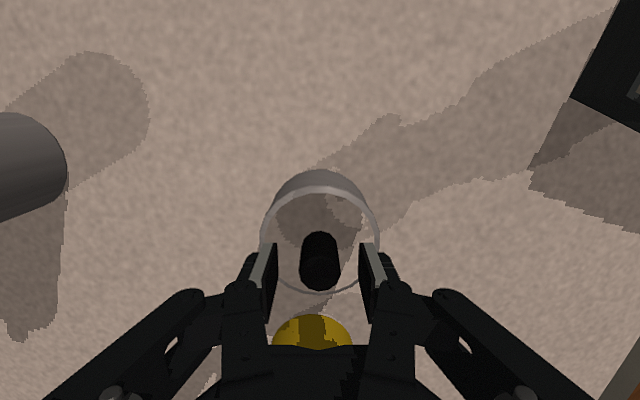

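The knob sits between the pads at (320,262). Closing, then a slight lift to measure.

```bash
python3 -m creep '{"slide":[[0,0,0],[0,0,0],[0,0,0],[0,0,0],[0,0,0],[0,0,0]],"twist":[[0,0,0],[0,0,0],[0,0,0],[0,0,0],[0,0,0],[0,0,0]],"fingers":[-0.4,-0.7,-1,-1,-1,-1]}' 40
python3 -m creep '{"slide":[[0,0,0.05],[0,0,0.15],[0,0,0.3],[0,0,0.5],[0,0,0.5],[0,0,0.5]],"twist":[[0,0,0],[0,0,0],[0,0,0],[0,0,0],[0,0,0],[0,0,0]],"fingers":[-1,-1,-1,-1,-1,-1]}'
cat > mh.py <<'E'
from wm import *
d=grab('wrist','w_held.png'); s=telemetry.get_state()
P=cloud(d)[150:330,240:400]; tcp=s['position']
print(tcp,s['ee_rot'],s['width'])
z=P[...,2]; im=d['img'][150:330,240:400]
l=P[(z>tcp[2]-.025)&(z<tcp[2]+.003)&(im.max(-1)>60)]
print(np.histogram(l[:,2],8)); 
E
python3 mh.py
```

```text
clock: 5.05
position: [0.6397, -0.279, 0.058]
ee_rot: [0.001, 0.636, 0.771, 0.0]
contact_force: [0.0, -0.8, 4.3]
width: 0.0188
clock: 5.65
position: [0.6393, -0.2789, 0.1334]
ee_rot: [0.001, 0.636, 0.771, 0.0]
contact_force: [0.2, -0.5, -0.7]
width: 0.0181
[ 0.63855692 -0.27852958  0.13200207] [-5.09122702e-04  6.36285917e-01  7.71453149e-01 -1.06244645e-04] 0.01843493958683429
(array([  93,  102,   94,   44,   88,  544, 1044,    3]), array([0.10701277, 0.10988467, 0.11275658, 0.11562848, 0.11850039,
       0.12137229, 0.12424419, 0.1271161 , 0.129988  ]))
```

View pics/w_held.png

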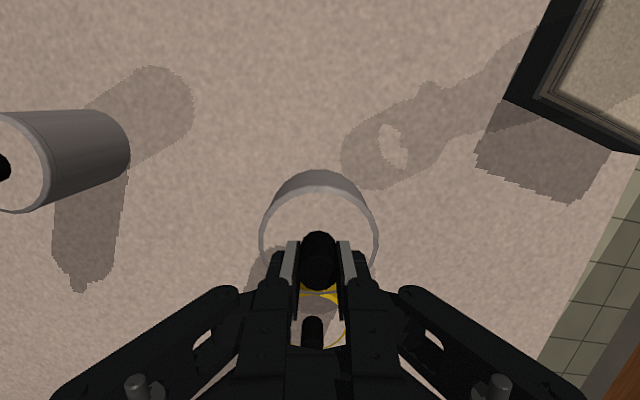

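```bash
cat > mh2.py <<'E'
from wm import *
def lid(d,tcp,dz=-.0065,roi=(150,330,240,400)):
    P=cloud(d)[roi[0]:roi[1],roi[2]:roi[3]]; im=d['img'][roi[0]:roi[1],roi[2]:roi[3]].max(-1)
    z=P[...,2]; l=P[(abs(z-tcp[2]-dz)<.0035)&(im>60)][:,:2]
    c=tcp[:2].copy()
    l=l[np.hypot(*(l-c).T)<.045]
    for _ in range(5):
        rel=l-c; r=np.hypot(*rel.T); th=np.degrees(np.arctan2(rel[:,1],rel[:,0])); o=[]
        for t in range(-180,180,5):
            s=(th>=t)&(th<t+5)
            if s.sum()>4 and r[s].max()>.03: o.append(l[s][np.argsort(r[s])[-2]])
        o=np.array(o); c=circ(o,.0345)
    rr=np.hypot(*(o-c).T); print('lid c',c*1000,'n',len(o),'resid std mm',rr.std()*1000,'rel tcp',(c-tcp[:2])*1000, 'freefit',circ(o)*1000)
    return c
if __name__=='__main__':
    ps=[]
    for i in range(3):
        d=optics.get_image('wrist'); ps.append(telemetry.get_state()['position'])
    print(np.array(ps).std(0)*1000); lid(d,np.mean(ps,0))
E
python3 mh2.py; cp last_wrist.npz w_held.npz
```

```text
[0.03453743 0.0161698  0.21167278]
lid c [ 637.82510907 -275.79138549] n 55 resid std mm 0.4737460947150631 rel tcp [-0.33620835  2.4853916 ] freefit [ 637.6707476  -275.17856022   33.60321239]
```

```bash
python3 -m creep '{"slide":[[-0.03,0.1,0],[-0.08,0.27,0],[-0.13,0.45,0],[-0.18,0.63,0],[-0.23,0.8,0]],"twist":[[0,0,0],[0,0,0],[0,0,0],[0,0,0],[0,0,0]],"fingers":[-1,-1,-1,-1,-1]}'
python3 -m creep '{"slide":[[-0.05,0.18,0],[-0.1,0.36,0],[-0.15,0.54,0],[-0.2,0.7,0],[-0.24,0.84,0]],"twist":[[0,0,0],[0,0,0],[0,0,0],[0,0,0],[0,0,0]],"fingers":[-1,-1,-1,-1,-1]}'
python3 -m creep '{"slide":[[-0.04,0.15,0],[-0.09,0.32,0],[-0.13,0.47,0],[-0.167,0.597,0],[-0.167,0.597,0],[-0.167,0.597,0],[-0.167,0.597,0]],"twist":[[0,0,0],[0,0,0],[0,0,0],[0,0,0],[0,0,0],[0,0,0],[0,0,0]],"fingers":[-1,-1,-1,-1,-1,-1,-1]}'
python3 - <<'E'
from mh2 import *
d=grab('wrist','w_over.png'); s=telemetry.get_state(); print(s['position'],s['ee_rot'])
lid(d,s['position'])
P=cloud(d); z=P[...,2]; m=(z>.016)&(z<.026)&(d['img'].max(-1)<50)&(np.hypot(P[...,0]-.5423,P[...,1]-.0593)<.075)
q=P[m][:,:2]; c=np.array([.5423,.0593])
rel=q-c; r=np.hypot(*rel.T); th=np.degrees(np.arctan2(rel[:,1],rel[:,0])); o=[]
for t in range(-180,180,5):
    k=(th>=t)&(th<t+5)
    if k.sum()>4 and r[k].max()>.066: o.append(q[k][np.argsort(r[k])[-2]])
o=np.array(o); print('base outer', circ(o,.0697)*1000,len(o), circ(o)*1000)
t=optics.get_image('top'); cv2.imwrite('pics/t_over.png',cv2.resize(t['img'][130:290,230:430],None,fx=4,fy=3.7))
E
```

```text
clock: 6.35
position: [0.6032, -0.1564, 0.1316]
ee_rot: [-0.001, 0.636, 0.771, 0.0]
contact_force: [0.1, 0.7, -0.7]
width: 0.0186
clock: 6.85
position: [0.5668, -0.0304, 0.1318]
ee_rot: [-0.001, 0.636, 0.772, -0.0]
contact_force: [0.5, 0.0, -0.4]
width: 0.0185
clock: 7.55
position: [0.5435, 0.0564, 0.1322]
ee_rot: [0.0, 0.636, 0.771, -0.0]
contact_force: [-0.9, 0.3, -1.9]
width: 0.0183
[0.54366526 0.05614645 0.13220339] [ 1.05334779e-04  6.36511695e-01  7.71267032e-01 -1.30597076e-04]
lid c [543.19805109  58.86257358] n 55 resid std mm 0.47993334024881357 rel tcp [-0.46720717  2.71612655] freefit [543.0365705   59.496582    33.60187768]
base outer [542.4147206   59.19093732] 61 [542.37684654  59.34622082  69.44771588]
```

View pics/w_over.png

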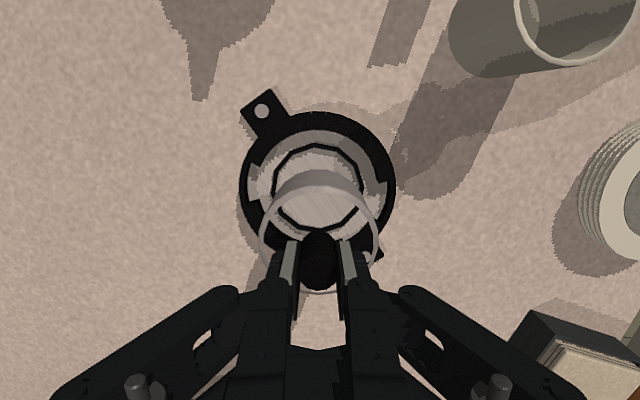

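The tub hangs at (319,240) in this tilted view. Numerically it is within 1 mm of the base centre. Lowering now.

```bash
python3 -m creep '{"slide":[[-0.005,0,-0.05],[-0.005,0,-0.12],[-0.005,0,-0.19],[-0.005,0,-0.25],[-0.005,0,-0.3],[-0.005,0,-0.35],[-0.005,0,-0.39],[-0.005,0,-0.42],[-0.005,0,-0.43],[-0.005,0,-0.43]],"twist":[[0,0,0],[0,0,0],[0,0,0],[0,0,0],[0,0,0],[0,0,0],[0,0,0],[0,0,0],[0,0,0],[0,0,0]],"fingers":[-1,-1,-1,-1,-1,-1,-1,-1,-1,-1]}'
python3 -m creep '{"slide":[[0,0,-0.01],[0,0,-0.02],[0,0,-0.02],[0,0,-0.02]],"twist":[[0,0,0],[0,0,0],[0,0,0],[0,0,0]],"fingers":[-1,-1,-1,-1]}'
```

```text
clock: 8.65
position: [0.5429, 0.0568, 0.0677]
ee_rot: [-0.0, 0.636, 0.771, 0.0]
contact_force: [0.1, -0.6, -1.2]
width: 0.0187
clock: 9.05
position: [0.5436, 0.0568, 0.0658]
ee_rot: [0.001, 0.636, 0.771, 0.001]
contact_force: [-0.8, -0.5, 5.5]
width: 0.0188
```

Contact came at the floor height. Opening a little and checking.

```bash
python3 -m creep '{"slide":[[0,0,0],[0,0,0],[0,0,0],[0,0,0]],"twist":[[0,0,0],[0,0,0],[0,0,0],[0,0,0]],"fingers":[-0.5,-0.2,0,0]}'
python3 -m creep '{"slide":[[0,0,0.05],[0,0,0.15],[0,0,0.35],[0,0,0.6],[0,0,0.85],[0,0,1],[0,0,1],[0,0,1]],"twist":[[0,0,0],[0,0,0],[0,0,0],[0,0,0],[0,0,0],[0,0,0],[0,0,0],[0,0,0]],"fingers":[0,0,0,0.5,1,1,1,1]}'
cat > mtb.py <<'E'
from wm import *
d=grab('wrist','w_placed.png'); s=telemetry.get_state(); print(s['clock'],s['position'])
P=cloud(d);z=P[...,2];rad=np.hypot(P[...,0]-.5424,P[...,1]-.0593); g=d['img'].max(-1)
k=P[(z>.08)&(z<.094)&(rad<.03)]; print('knob',cv2.minEnclosingCircle((k[:,:2]*1000).astype(np.float32)),np.median(k[:,2]))
l=P[(z>.052)&(z<.064)&(rad<.05)]; print('lid',cv2.minEnclosingCircle((l[:,:2]*1000).astype(np.float32)),np.median(l[:,2]))
A=np.c_[l[:,:2],np.ones(len(l))]; print('slope',np.linalg.lstsq(A,l[:,2],rcond=None)[0])
q=P[(z>.0165)&(z<.028)&(rad<.073)&(g<50)][:,:2]; c=np.array([.5423,.0593])
rel=q-c; r=np.hypot(*rel.T); th=np.degrees(np.arctan2(rel[:,1],rel[:,0])); o=[]
for t in range(-180,180,5):
    kk=(th>=t)&(th<t+5)
    if kk.sum()>4 and r[kk].max()>.066: o.append(q[kk][np.argsort(r[kk])[-2]])
o=np.array(o); print('base',circ(o)*1000,len(o))
E
python3 mtb.py
```

```text
clock: 9.45
position: [0.5427, 0.0567, 0.0646]
ee_rot: [-0.0, 0.636, 0.771, -0.0]
contact_force: [0.1, -0.5, -1.1]
width: 0.0428
clock: 10.25
position: [0.5427, 0.0567, 0.215]
ee_rot: [0.0, 0.636, 0.771, 0.0]
contact_force: [-1.5, -0.0, -0.7]
width: 0.0856
10.3 [0.54201549 0.05674226 0.21392453]
knob ((543.2374267578125, 59.287872314453125), 9.974532127380371) 0.08799169355331804
lid ((543.1902465820312, 59.199031829833984), 34.54764938354492) 0.057294445434236146
slope [ 4.66405306e-05 -1.00305680e-02  5.78381804e-02]
base [542.22995352  59.1977796   69.27500806] 72
```

View pics/w_placed.png

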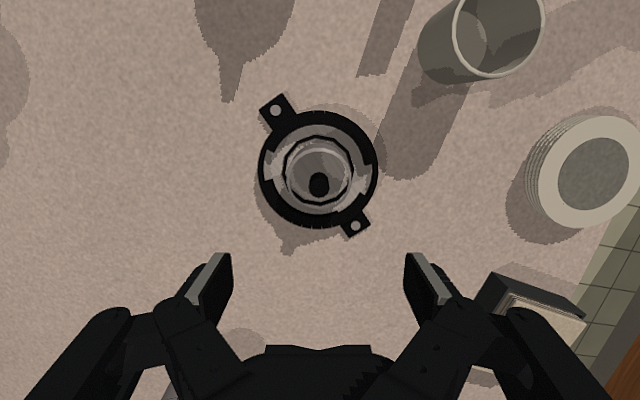

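The tub stands upright about 1 mm from the base centre: knob top at 88 mm, centre at (317,172), fingers clear. Next, the white cover.

```bash
python3 -m creep '{"slide":[[-0.08,0.25,0.05],[-0.18,0.55,0.1],[-0.25,0.75,0.1],[-0.31,0.93,0.1]],"twist":[[0,0,0],[0,0,0],[0,0,0],[0,0,0]],"fingers":[1,1,1,1]}'
python3 -m creep '{"slide":[[-0.1,0.3,0],[-0.2,0.6,0],[-0.27,0.8,0],[-0.319,0.938,0],[-0.319,0.938,0],[-0.319,0.938,0],[-0.319,0.938,0]],"twist":[[0,0,0],[0,0,0],[0,0,0],[0,0,0],[0,0,0],[0,0,0],[0,0,0]],"fingers":[0.6,0.2,0.2,0.2,0.2,0.2,0.2]}'
cat > mc.py <<'E'
from wm import *
import sys
d=grab('wrist',sys.argv[1]); s=telemetry.get_state(); print(s['clock'],s['position'],s['ee_rot'],s['width'])
P=cloud(d); z=P[...,2]; rad=np.hypot(P[...,0]-s['position'][0],P[...,1]-s['position'][1])
h=P[(z>.131)&(z<.145)&(rad<.06)][:,:2]; r=cv2.minAreaRect((h*1000).astype(np.float32)); print('handle',r)
t=P[(z>.09)&(z<.108)&(rad<.07)][:,:2]; print('shell',cv2.minEnclosingCircle((t*1000).astype(np.float32)))
E
python3 mc.py w_cov2.png
```

```text
clock: 10.7
position: [0.4946, 0.1975, 0.2281]
ee_rot: [-0.001, 0.636, 0.772, -0.001]
contact_force: [0.6, -0.1, -0.2]
width: 0.0853
clock: 11.4
position: [0.4485, 0.3358, 0.2288]
ee_rot: [0.0, 0.637, 0.771, -0.001]
contact_force: [-0.2, 0.7, -0.1]
width: 0.0511
11.45 [0.44870232 0.33573651 0.22912909] [ 3.52210653e-05  6.36754230e-01  7.71066450e-01 -7.60667485e-04] 0.05116378283744929
handle ((448.92938232421875, 335.85491943359375), (13.910554885864258, 77.15069580078125), 10.630166053771973)
shell ((448.9883117675781, 335.5924377441406), 50.9052619934082)
```

View pics/w_cov2.png

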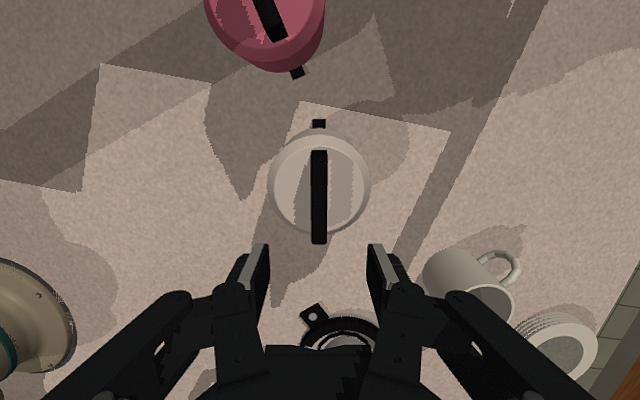

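The handle at (319,195) is centred and aligned. Descending and gripping.

```bash
python3 -m creep '{"slide":[[0,0,-0.15],[0,0,-0.35],[0,0,-0.55],[0,0,-0.68],[0,0,-0.75],[0,0,-0.78],[0,0,-0.78],[0,0,-0.78]],"twist":[[0,0,0],[0,0,0],[0,0,0],[0,0,0],[0,0,0],[0,0,0],[0,0,0],[0,0,0]],"fingers":[0.2,0.1,0,0,0,0,0,0]}' 80
python3 -m creep '{"slide":[[0,0,0],[0,0,0],[0,0,0],[0,0,0],[0,0,0],[0,0,0]],"twist":[[0,0,0],[0,0,0],[0,0,0],[0,0,0],[0,0,0],[0,0,0]],"fingers":[-0.4,-0.7,-1,-1,-1,-1]}' 80
python3 -m creep '{"slide":[[0,0,0.03],[0,0,0.1],[0,0,0.25],[0,0,0.45],[0,0,0.65],[0,0,0.8],[0,0,0.8],[0,0,0.8]],"twist":[[0,0,0],[0,0,0],[0,0,0],[0,0,0],[0,0,0],[0,0,0],[0,0,0],[0,0,0]],"fingers":[-1,-1,-1,-1,-1,-1,-1,-1]}'
python3 - <<'E'
from h import *
grab('wrist','w_cheld.png'); s=telemetry.get_state(); print(s['position'],s['ee_rot'],s['width'],s['contact_force'],s['moment'])
grab('scene','s_cheld.png')
E
```

```text
clock: 12.25
position: [0.4494, 0.3372, 0.1139]
ee_rot: [0.0, 0.636, 0.771, 0.001]
contact_force: [-0.2, 0.6, -0.6]
width: 0.0428
clock: 12.85
position: [0.4488, 0.3373, 0.1139]
ee_rot: [0.0, 0.636, 0.771, 0.001]
contact_force: [-1.3, -0.1, 5.8]
width: 0.0126
clock: 13.65
position: [0.4481, 0.3367, 0.2324]
ee_rot: [-0.0, 0.636, 0.771, -0.0]
contact_force: [-0.4, 1.1, -4.6]
width: 0.0127
[0.44755103 0.33640135 0.23138543] [-4.60399845e-04  6.36263160e-01  7.71470838e-01 -1.31362377e-03] 0.012358148729154505 [ 0.25648419 -0.45066442 -4.22204583] [-0.01019852  0.02376595  0.03630079]
```

View pics/w_cheld.png

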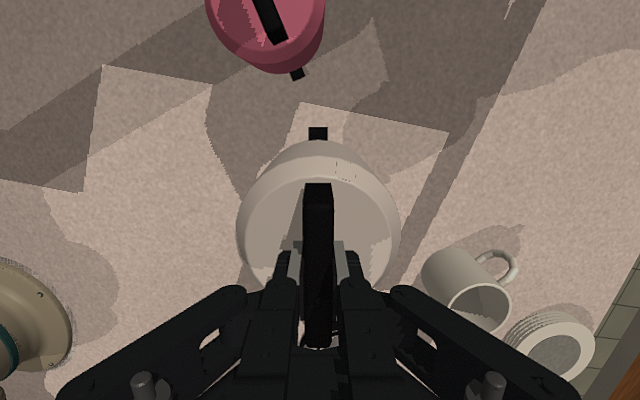

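View pics/s_cheld.png

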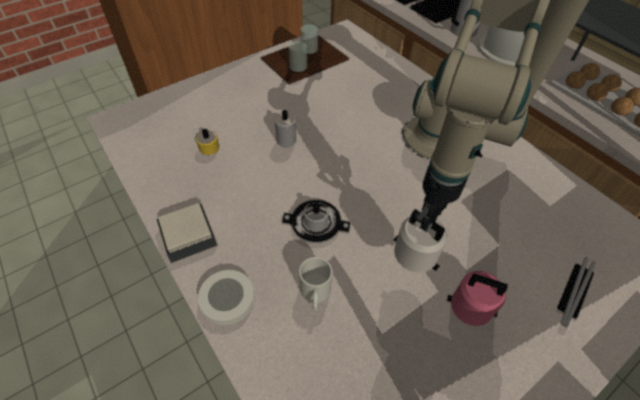

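```bash
python3 -m creep '{"slide":[[0.03,-0.1,0.05],[0.09,-0.28,0.1],[0.16,-0.48,0.1],[0.23,-0.7,0.1],[0.311,-0.92,0.1]],"twist":[[0,0,0.02],[0,0,0.043],[0,0,0.066],[0,0,0.089],[0,0,0.112]],"fingers":[-1,-1,-1,-1,-1]}'
python3 -m creep '{"slide":[[0.07,-0.2,0],[0.13,-0.4,0],[0.2,-0.6,0],[0.26,-0.78,0],[0.3,-0.88,0],[0.311,-0.923,0],[0.311,-0.923,0],[0.311,-0.923,0],[0.311,-0.923,0]],"twist":[[0,0,0.023],[0,0,0.046],[0,0,0.069],[0,0,0.092],[0,0,0.11],[0,0,0.1163],[0,0,0.1163],[0,0,0.1163],[0,0,0.1163]],"fingers":[-1,-1,-1,-1,-1,-1,-1,-1,-1]}'
cat > mk.py <<'E'
from wm import *
import sys
d=grab('wrist',sys.argv[1]); s=telemetry.get_state(); T=s['position']; q=s['ee_rot']; print(s['clock'],T,q,'tooly',np.degrees(2*np.arctan2(q[2],q[1]))-90,'F',s['contact_force'])
P=cloud(d); z=P[...,2]; rad=np.hypot(P[...,0]-.5424,P[...,1]-.0593); g=d['img'].max(-1)
o=[]
qq=P[(z>.0165)&(z<.028)&(rad<.073)&(g<50)][:,:2]; c=np.array([.5423,.0593])
rel=qq-c; r=np.hypot(*rel.T); th=np.degrees(np.arctan2(rel[:,1],rel[:,0]))
for t in range(-180,180,5):
    kk=(th>=t)&(th<t+5)
    if kk.sum()>4 and r[kk].max()>.066: o.append(qq[kk][np.argsort(r[kk])[-2]])
o=np.array(o); print('base fixedR',circ(o,.0695)*1000,'free',circ(o)*1000,len(o))
zt=T[2]-.0139  # shell top z
l=P[(abs(z-zt)<.006)&(np.hypot(P[...,0]-T[0],P[...,1]-T[1])<.062)&(g>70)]
print('shell n',len(l),np.median(l[:,2])); l=l[:,:2]; c=T[:2].copy()
for _ in range(6):
    rel=l-c; r=np.hypot(*rel.T); th=np.degrees(np.arctan2(rel[:,1],rel[:,0])); o=[]
    for t in range(-180,180,4):
        k=(th>=t)&(th<t+4)
        if k.sum()>4 and r[k].max()>.044: o.append(l[k][np.argsort(r[k])[-2]])
    o=np.array(o); c=circ(o)[:2]
x=circ(o); print('shell free',x*1000,'res',(np.hypot(*(o-x[:2]).T)-x[2]).std()*1000,'fixed .0515',circ(o,.0515)*1000,len(o))
E
python3 mk.py w_k1.png
```

```text
clock: 14.25
position: [0.4943, 0.1976, 0.2459]
ee_rot: [-0.002, 0.328, 0.945, -0.001]
contact_force: [1.4, 0.7, -4.8]
width: 0.0125
clock: 15.15
position: [0.5412, 0.0611, 0.2471]
ee_rot: [-0.001, -0.028, 1.0, 0.0]
contact_force: [1.6, -0.2, -3.9]
width: 0.0124
15.2 [0.54135633 0.06115293 0.24734407] [-5.23399425e-04 -2.77211370e-02  9.99615536e-01  2.11210418e-04] tooly 93.17701580578901 F [-0.14984424 -0.17026313 -4.29754787]
base fixedR [542.25037769  59.01853239] free [541.28181763  58.95341712  68.73329275] 36
shell n 10272 0.2330957823162407
shell free [542.2993732   61.12495699  46.61783378] res 0.3309511668439705 fixed .0515 [547.95493347  61.45734573] 66
```

View pics/w_k1.png

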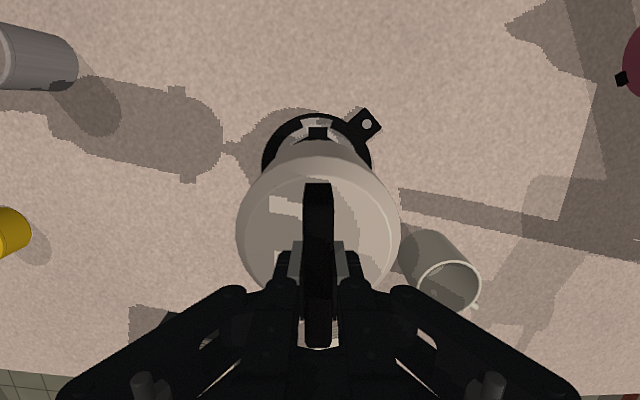

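The lug at (318,133) lines up with the gap at (318,125). The cover centre is 2 mm off in +y, so I'll correct that and lower to just above the collar.

```bash
python3 -m creep '{"slide":[[0,-0.013,-0.05],[0,-0.013,-0.15],[0,-0.013,-0.25],[0,-0.013,-0.35],[0,-0.013,-0.45],[0,-0.013,-0.55],[0,-0.013,-0.62],[0,-0.013,-0.67],[0,-0.013,-0.68],[0,-0.013,-0.68],[0,-0.013,-0.68]],"twist":[[0,0,0],[0,0,0],[0,0,0],[0,0,0],[0,0,0],[0,0,0],[0,0,0],[0,0,0],[0,0,0],[0,0,0],[0,0,0]],"fingers":[-1,-1,-1,-1,-1,-1,-1,-1,-1,-1,-1]}'
python3 mk.py w_k2.png
python3 - <<'E'
from h import *
for n in('top','scene'):
    d=grab(n); a=d['img'][160:270,260:400] if n=='top' else d['img'][120:250,250:400]
    cv2.imwrite('pics/%s_k2.png'%n,cv2.resize(a,None,fx=4.5,fy=4.5,interpolation=2))
E
```

```text
clock: 16.3
position: [0.5424, 0.0585, 0.1465]
ee_rot: [0.001, -0.028, 1.0, -0.0]
contact_force: [0.7, -0.7, -4.1]
width: 0.0123
16.35 [0.54240322 0.05852891 0.14655632] [ 8.07786457e-04 -2.75667450e-02  9.99619639e-01  4.27801714e-06] tooly 93.15931754636486 F [-0.09661315 -0.42922203 -4.86798099]
base fixedR [542.01256956  59.01577097] free [541.74816373  59.00622688  69.29183714] 37
shell n 10299 0.13244860115625987
shell free [543.63089777  58.41758982  46.77740583] res 0.3855646116758572 fixed .0515 [549.05629113  58.67493903] 66
```

View pics/w_k2.png

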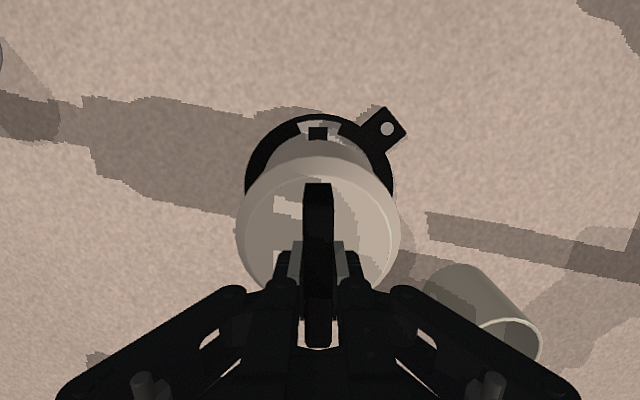

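View pics/scene_k2.png

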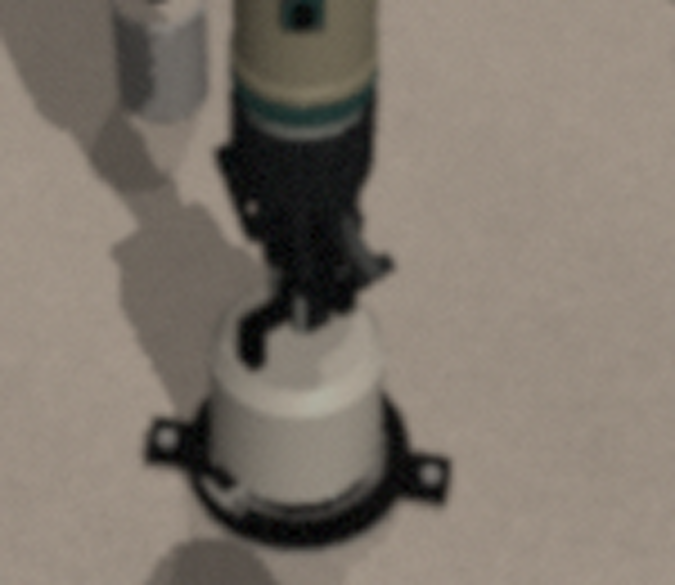

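```bash
python3 -m creep '{"slide":[[-0.008,0.004,-0.01],[-0.008,0.004,-0.03],[-0.008,0.004,-0.05],[-0.008,0.004,-0.07],[-0.008,0.004,-0.09],[-0.008,0.004,-0.11],[-0.008,0.004,-0.11],[-0.008,0.004,-0.11]],"twist":[[0,0,0],[0,0,0],[0,0,0],[0,0,0],[0,0,0],[0,0,0],[0,0,0],[0,0,0]],"fingers":[-1,-1,-1,-1,-1,-1,-1,-1]}'
python3 mk.py w_k3.png
```

```text
clock: 17.25
position: [0.5406, 0.0591, 0.1292]
ee_rot: [-0.0, -0.028, 1.0, 0.0]
contact_force: [0.0, 0.1, -4.3]
width: 0.0123
17.3 [0.54073968 0.0591268  0.12937994] [ 1.01324520e-04 -2.75545503e-02  9.99620296e-01  3.16401876e-05] tooly 93.157918588164 F [-0.1360517   0.12395206 -3.17535359]
base fixedR [541.96104668  59.04705661] free [541.94459455  59.04661911  69.48701252] 37
shell n 10292 0.11520103501514929
shell free [541.76369037  59.08528174  46.71912427] res 0.3515968557019881 fixed .0515 [547.30954802  59.068844  ] 66
```

View pics/w_k3.png

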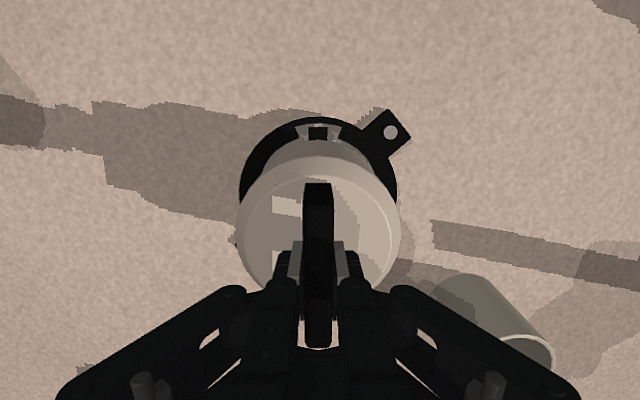

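The lug is inside the gap, the cover is centred within 0.3 mm, and there is no contact force. Going down to the floor.

```bash
python3 -m creep '{"slide":[[0,0,-0.015],[0,0,-0.03],[0,0,-0.042],[0,0,-0.048],[0,0,-0.048],[0,0,-0.048]],"twist":[[0,0,0],[0,0,0],[0,0,0],[0,0,0],[0,0,0],[0,0,0]],"fingers":[-1,-1,-1,-1,-1,-1]}'
python3 -m creep '{"slide":[[0,0,-0.006],[0,0,-0.012],[0,0,-0.012],[0,0,-0.012]],"twist":[[0,0,0],[0,0,0],[0,0,0],[0,0,0]],"fingers":[-1,-1,-1,-1]}'
python3 mk.py w_k4.png
```

```text
clock: 17.9
position: [0.5406, 0.0592, 0.1221]
ee_rot: [0.0, -0.028, 1.0, 0.0]
contact_force: [-0.6, -0.2, -3.5]
width: 0.0127
clock: 18.3
position: [0.5408, 0.059, 0.1219]
ee_rot: [0.001, -0.028, 1.0, -0.0]
contact_force: [-3.0, -0.5, 6.3]
width: 0.0123
18.35 [0.54081414 0.05907295 0.12189476] [ 6.54980291e-04 -2.76051526e-02  9.99618688e-01 -7.39519597e-05] tooly 93.1637200645371 F [-2.84909489 -0.05724195  5.51104405]
base fixedR [541.96920654  58.95719009] free [541.81676828  58.9443391   69.37939515] 38
shell n 10405 0.10790122672847163
shell free [541.93217103  59.09376089  46.8833545 ] res 0.31969599316317426 fixed .0515 [547.20730065  59.23200629] 66
```

The cover is fully down: shell top at 107.9 mm, so the rim is at about 8 mm. Now twisting clockwise.

```bash
python3 -m creep '{"slide":[[0,0,0.006],[0,0,0.006],[0,0.001,0.006],[0,0.001,0.006],[0.001,0.002,0.006],[0.001,0.003,0.006],[0.002,0.003,0.006],[0.002,0.004,0.006],[0.002,0.004,0.006],[0.002,0.004,0.006]],"twist":[[0,0,0],[0,0,-0.012],[0,0,-0.024],[0,0,-0.036],[0,0,-0.048],[0,0,-0.06],[0,0,-0.072],[0,0,-0.084],[0,0,-0.096],[0,0,-0.096]],"fingers":[-1,-1,-1,-1,-1,-1,-1,-1,-1,-1]}'
python3 - <<'E'
from h import *
s=telemetry.get_state(); print(s['position'],s['ee_rot'],s['contact_force'],s['moment'])
E
```

```text
clock: 19.35
position: [0.5419, 0.0598, 0.1219]
ee_rot: [0.001, 0.271, 0.963, 0.0]
contact_force: [-0.4, -0.3, 2.2]
width: 0.0126
[0.54191133 0.05981449 0.12190196] [1.10951845e-03 2.70715436e-01 9.62658676e-01 4.42364937e-04] [-0.40182696 -0.27887628  2.1527195 ] [ 0.05682014  0.01377351 -0.18069077]
```

```bash
python3 -m creep '{"slide":[[0,0,0],[0,0.001,0],[0,0.001,0],[0,0.001,0],[0,0.001,0],[0,0.001,0]],"twist":[[0,0,-0.012],[0,0,-0.024],[0,0,-0.034],[0,0,-0.039],[0,0,-0.039],[0,0,-0.039]],"fingers":[-1,-1,-1,-1,-1,-1]}'
python3 - <<'E'
from h import *
s=telemetry.get_state(); q=s['ee_rot'];print(s['position'],np.degrees(2*np.arctan2(q[2],q[1]))-90,s['contact_force'],s['moment'])
d=grab('wrist','w_lock.png')
E
```

```text
clock: 19.95
position: [0.5415, 0.0598, 0.1219]
ee_rot: [0.001, 0.385, 0.923, 0.0]
contact_force: [-0.5, -0.4, 5.2]
width: 0.0129
[0.54154197 0.05976541 0.12190081] 44.67091616115752 [-0.46068829 -0.43726304  5.19850957] [-0.10222486  0.11370301  0.35618998]
```

View pics/w_lock.png

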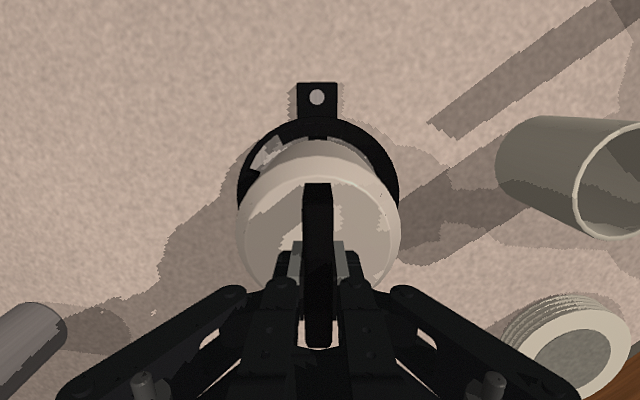

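The screw ear at (317,97) lines up with the handle at (317,260), and a 0.36 N m reaction shows the cover has reached the stop. Letting go and backing off.

```bash
python3 -m creep '{"slide":[[0,0,0],[0,0,0],[0,0,0],[0,0,0],[0,0,0]],"twist":[[0,0,0],[0,0,0],[0,0,0],[0,0,0],[0,0,0]],"fingers":[-0.6,-0.3,0,0.2,0.2]}'
python3 -m creep '{"slide":[[0,0,0.05],[0,0,0.15],[0,0,0.3],[0,0,0.5],[0,0,0.7],[0,0,0.8],[0,0,0.8],[0,0,0.8]],"twist":[[0,0,0],[0,0,0],[0,0,0],[0,0,0],[0,0,0],[0,0,0],[0,0,0],[0,0,0]],"fingers":[0.2,0.2,0.2,0.2,0.5,0.8,0.8,0.8]}'
cat > fin.py <<'E'
from wm import *
d=grab('wrist','w_fin.png'); s=telemetry.get_state(); T=s['position']; print(s['clock'],T,s['contact_force'])
P=cloud(d); z=P[...,2]; rad=np.hypot(P[...,0]-.5421,P[...,1]-.0591); g=d['img'].max(-1)
h=P[(z>.139)&(z<.153)&(rad<.06)]; print('handle z',np.median(h[:,2]),cv2.minAreaRect((h[:,:2]*1000).astype(np.float32)))
t=P[(z>.1)&(z<.115)&(rad<.07)]; print('shell',cv2.minEnclosingCircle((t[:,:2]*1000).astype(np.float32)),np.median(t[:,2]))
qq=P[(z>.0165)&(z<.028)&(rad<.073)&(g<50)][:,:2]; c=np.array([.5423,.0593]);o=[]
rel=qq-c; r=np.hypot(*rel.T); th=np.degrees(np.arctan2(rel[:,1],rel[:,0]))
for t in range(-180,180,5):
    kk=(th>=t)&(th<t+5)
    if kk.sum()>4 and r[kk].max()>.066: o.append(qq[kk][np.argsort(r[kk])[-2]])
print('base',circ(np.array(o),.0695)*1000,len(o))
t=grab('top','t_fin.png'); Q=cloud(t)
for n,(a,b,c,e) in dict(tall=(415,225,465,270),mug=(235,140,275,185)).items():
    p=Q[b:e,a:c].reshape(-1,3); p=p[p[:,2]>.012]; print(n,p.min(0).round(3),p.max(0).round(3))
E
python3 fin.py
```

```text
clock: 20.5
position: [0.5408, 0.0599, 0.121]
ee_rot: [-0.0, 0.386, 0.922, 0.0]
contact_force: [0.6, -0.3, -0.1]
width: 0.0515
clock: 21.3
position: [0.5407, 0.0599, 0.2412]
ee_rot: [0.0, 0.386, 0.922, 0.0]
contact_force: [0.2, 0.5, 0.2]
width: 0.0771
21.35 [0.5402132  0.05989028 0.24038697] [ 0.11988112 -0.68569208 -0.71863594]
handle z 0.1458546854213358 ((542.4104614257812, 58.538333892822266), (13.87278938293457, 77.11802673339844), 44.97404098510742)
shell ((542.6038208007812, 58.183963775634766), 49.90070724487305) 0.10796937725834926
base [542.18793352  58.85158224] 43
tall [ 0.395 -0.312  0.012] [ 0.461 -0.244  0.13 ]
mug [0.456 0.115 0.012] [0.708 0.283 0.637]
```

View pics/w_fin.png

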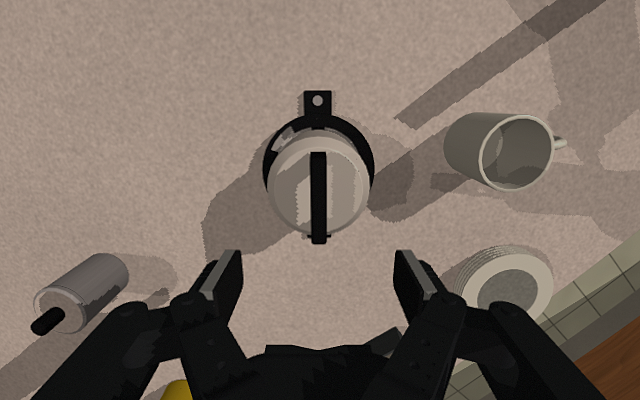

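The cover is down (shell top 108 mm, handle top 146 mm) and within 1 mm of centre. Its handle is at 135°, in line with the ear at (317,100). The gripper is clear, so I'm handing in.

```bash
python3 -c "
from rig import order
print(order.sign_off())"
```

```text
the job is handed in; nothing more can be done
None
```

The short steel tub is standing in the base with the white cover locked over it, and I handed the job in at about 21 s. No verdict is reported.

- **Tub:** I lifted it by the knob, stood it on the base floor and let go. It measured about 1 mm off centre, with its knob top at 88 mm as expected. The cover has hidden it since then, so this is the last direct check.
- **Cover:** I lowered it with the lugs in the gaps until the rim was at about 8 mm, then twisted it clockwise to the stop. A reaction of about 0.36 N m showed the stop was reached. After letting go it measured within about 1 mm of centre, still fully down. Its handle was at 135.0°, with the ears measured at about 135.2°.
- **Robot:** the gripper is open and clear above the cover, with no contact force beyond sensor noise.
- **Tall tub and mug:** the tall tub measured where it started. The arm partly blocked the last overhead measurement of the mug, but its upper extents matched the start. It showed standing in the last wrist picture, and no move went near it.

The top and scene cameras disagreed by about 4 mm in y, so I placed everything from wrist-camera measurements.

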